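# Part a two-piece plaster mould evenly with a wedge

### The job

Part the closed two-piece plaster mould evenly: take the splitting wedge from the wooden tool rack, push it straight down until its collar meets the plaster in the pry notch at one end of the seam, pull it out, then do the same in the notch at the other end. Leave the wedge standing in that second notch, fully down, to keep the halves apart. Let only the wedge touch the plaster, never the fingers.

Things in the scene. Friction and masses are not known exactly. Their poses are not given: they have to be found in the camera images.
- wedge: Splitting wedge, 0.25-0.4 kg, hanging tip down in a slot of the rack. Origin: middle of the tip edge; z up. Steel blade 30 mm wide along y; thickness along x grows from 3 mm at the tip to 19 at z 60. Square dark collar z 60-68, 50 (x) by 44 (y), rests on the rack. Square dark wood grip z 68-140, 24 (x) by 30 (y). Not the thin scraper with flat grip, nor the round spike with ball grip.
- rack: Fixed pale wooden tool rack, 80 (x) by 250 (y) mm, top 80 mm above the table; origin under its centre. Three slots at y = -80, 0 and 80 mm hold the wedge, a scraper and a spike in any order, upright. The wedge's tip is 60 mm below the top: lift it straight up 65 mm to clear.
- half_far: Half of the white plaster mould, away from the robot. Both frames coincide while closed: origin mid-seam on the underside (18 mm above table, on a board), y along the seam, x across to this half, z up, top z 85. Each half 70 by 180 mm. Wedge in at y +64 or -64, its y along the seam. Pry notches |y| 38-90, open at the ends: V mouth 24 wide, 5 wide at 11 deep, straight to 68 deep. Middle hole: pouring gate.
- half_near: Mirror half, towards the robot; same frame while closed. Halves only slide level away from the seam, each end by itself, against about 4 N friction, and stay. Their origins part by the gap at mid-length; mid-seam is midway between matching points of both. The wedge down to its collar (tip at z 25) opens an end by about 11 mm and needs 10-20 N of push.
Things that resemble listed ones, but are neither listed nor needed, are in the scene too. What is shaped like the wedge but red is not meant.

How it is judged:
By the outcome, as a careful person would: the job done as asked, in the order asked, and still so for the second after the job is handed in, with the robot touching nothing.
It also fails if it takes over 45 s, if anything falls off the work surface, if the arm or the gripper's body presses on something with over 40 N, if the wrist force passes 120 N, or if a joint passes its speed limit or range.

### The arm

A 6-joint arm with a two-finger parallel gripper is mounted at the origin on the work surface. World frame = base frame: x ahead of the robot, y to its left, z up, the work surface at z = 0. Lengths are in m, angles in degrees, forces in N, time in s.
With the tool pointing down it reaches from about 0.3 to 0.75 m from the base axis. Payload 8.5 kg.
Tool frame: the origin (TCP) lies midway between the tips of the shut fingers; the grasp point (between the pads) lies behind it (grasp_offset is the z of the grasp point in the tool frame, in m); z points along the fingers, y is the direction in which the jaws open and shut (so a half turn about z gives the same grasp; the last joint's range is limited). The gripper opens to 85 mm and grips with 20 to 120 N. Pads are 22 mm wide; open, the fingers measure 114 mm over their backs; the gripper's body (76 mm by 85 mm) begins 54 mm behind the grasp point. The pads swing forward as they close: fully open they stand 13 mm farther back than shut.
Start: joints at [-88.138, 21.807, 74.336, -0, 83.858, -12.336], TCP at [0.135, -0.533, 0.231] pointing down, gripper open.
Joint ranges: [-178.18, 178.18], [-50.72, 133.34], [12.68, 142.11], [-81.47, 261.47], [9.98, 163.14], [-165.26, 165.26]. Speed limits (degrees/s): [136.94, 136.94, 180, 180, 180, 180].

### API

Orientations are given as a 3x3 rotation matrix whose columns are the frame's x, y, z axes.
In Python, from rig import * gives the robot as it stands.
- The arm moves only by the shell command python3 -m pendant 'ROWS' [FORCE]. ROWS is JSON, one flat list of numbers, 7 for each row, row after row: the finger opening in mm, from 0 to 85.4, then the shift along the tool's x, y, z in units of 50 mm (1.0 is 50 mm), then the turn, a rotation vector about the tool's x, y, z in units of 8 degrees (1.0 is 8 degrees). In form: [hand, dx, dy, dz, wx, wy, wz, hand, dx, dy, dz, wx, wy, wz, ...]. A call has 1 to 12 rows; each row shifts and turns the commanded pose from where the row before left it, along the tool's axes as they then stand; what a row does not reach is not made up. A row lasts 1/10 s, in which the tool goes at most 50 mm and 8.59 degrees, less where a joint would pass 70% of its speed; a pose out of reach is approached as far as the arm can. A call is refused whole if a number of a shift passes 1 or a number of a turn 1, either way. A call with a gripper value outside its range is refused whole. The fingers move at their own pace and stop on an object; FORCE is the grip in N (left out, the last holds). Time passes only in rows, so rows that do not move let the fingers close. It gives the time, the measured TCP pose, the force and the opening at its end, in the units of the state.
- observe(): the state, without advancing time (a new reading comes with each control period).
- get_image(name): name is "scene" or "top" or "wrist"; returns a dict with "frame" (420x560x3 uint8, red, green, blue), "depth" (420x560 float32, m along the optical axis (not along the pixel's ray), 0 where there is no reading), "K" (3x3 intrinsics, pixels), "k1" (the pictures are not rectified: a ray, as slopes to the right and down, at radius r is drawn at 1 + k1 r^2 times it, then the intrinsics apply), "rvec" (rotation vector, rad) and "tvec" (3), from world to camera coordinates, as OpenCV has them. Camera axes: x right, y down, z forward; pixel columns grow to the right and rows downward; lengths in m; the calibration is good to about 2 mm. A picture is of the moment at which its call begins.
- close_job(): hands the job in, once; it reports no verdict.
The state is a dict: "time_s": time; "q": joint angles; "qvel": joint speeds; "joint_efforts": joint torques, N m; "position": TCP position; "tool_rot": TCP orientation; "ft_force": force on the tool from outside, world axes, zero at the start; "wrist_torque": the same for the moment, N m; "grip_width": finger opening in m.
Only numpy, scipy, OpenCV 4.12 (cv2) and the standard library are available. Lean on these libraries where they do the work, as an engineer would, in place of code of your own. Each camera call takes 0.05 s, during which the arm holds its last target.

## Working session

There is one attempt and no reset: what is moved stays moved. The work goes in short steps, Python scripts to look and compute and a shell command to move; the robot and the scene stay as the last step left them, time stands still between calls to the robot, and variables do not carry over. Pictures are saved under pics/ and viewed, and the job is handed in when it is done.

```bash
mkdir -p pics; ls
python3 - <<'E'
from rig import *
import cv2,pickle
s=observe();print({k:s[k] for k in s if k not in('joint_efforts',)})
try: print(grasp_offset)
except Exception as e: print(e)
for n in("scene","top","wrist"):
    im=get_image(n);pickle.dump(im,open(f"pics/{n}0.pkl","wb"))
    cv2.imwrite(f"pics/{n}0.png",im["frame"][:,:,::-1]);print(n,im["K"],im["k1"],im["rvec"],im["tvec"])
E
```

```text
pics
{'time_s': 0.0, 'q': array([-8.81385698e+01,  2.18426943e+01,  7.43857626e+01, -9.24273445e-04,
        8.38582926e+01, -1.23343919e+01]), 'qvel': array([ 0.0180519 , -0.00137422,  0.02570252,  0.08461189, -0.02965494,
       -0.09939493]), 'position': array([ 0.13487683, -0.53289793,  0.23068987]), 'tool_rot': array([[ 9.69462819e-01,  2.45238331e-01, -6.52109914e-05],
       [ 2.45238147e-01, -9.69461687e-01,  1.51274538e-03],
       [ 3.07763594e-04, -1.48254262e-03, -9.99998854e-01]]), 'ft_force': array([ 0.49898863, -0.40976609,  0.03437316]), 'wrist_torque': array([0.01450463, 0.02162532, 0.03229793]), 'grip_width': 0.08522746880610362}
-0.0187
scene [[481.08326328   0.         278.3821794 ]
 [  0.         481.08326328 211.33570991]
 [  0.           0.           1.        ]] -0.16773529423030697 [ 1.32199069  2.30472682 -0.86685976] [ 0.10800033 -0.38551066  1.4999999 ]
top [[417.1295013    0.         279.68323917]
 [  0.         417.1295013  210.69124555]
 [  0.           0.           1.        ]] -0.04037397364354589 [ 2.16930757 -2.17502938  0.09450825] [0.19577778 0.51460216 0.98633279]
wrist [[369.09401725   0.         276.28700442]
 [  0.         369.09401725 211.37780305]
 [  0.           0.           1.        ]] -0.0476683098980273 [-2.27699353  1.77446526  0.27619368] [-0.5493374  -0.0393127   0.37862968]
```

View pics/scene0.png

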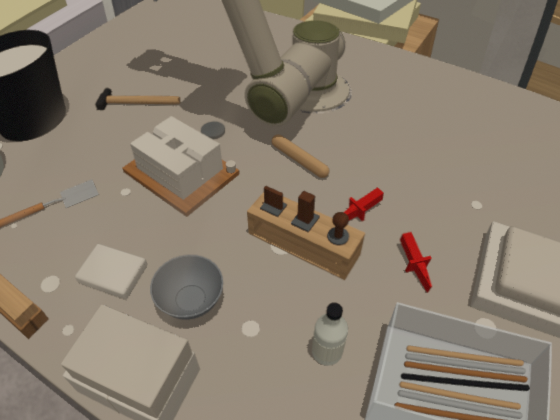

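View pics/top0.png

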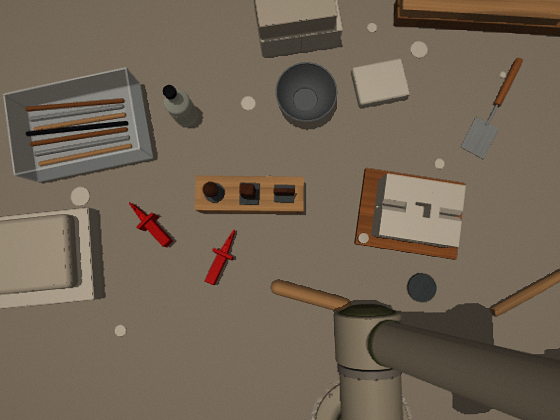

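View pics/wrist0.png

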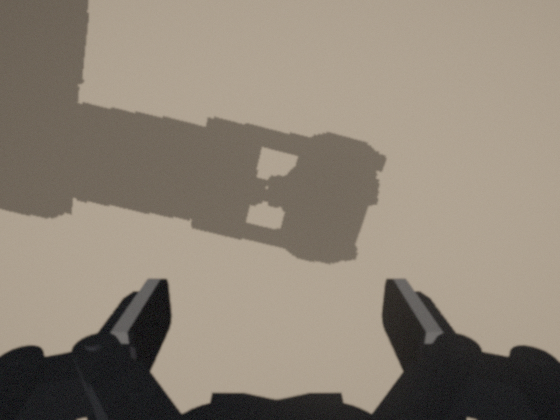

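The top view shows the rack at about (250,195), holding the spike (ball) at (211,190), a square-grip tool at (249,190) and a flat-grip one at (284,191). The mould on its board is at (420,210). I'll zoom in.

```bash
cat > h.py <<'E'
import numpy as np,cv2,pickle
def ray(im,uv):
    K=im["K"];p=np.atleast_2d(np.array(uv,float));
    d=np.stack([(p[:,0]-K[0,2])/K[0,0],(p[:,1]-K[1,2])/K[1,1]],1)
    r=d.copy()
    for _ in range(30): r=d/(1+im["k1"]*(r**2).sum(1,keepdims=True))
    R=cv2.Rodrigues(np.array(im["rvec"],float))[0];t=np.array(im["tvec"],float).ravel()
    return -R.T@t,(R.T@np.c_[r,np.ones(len(r))].T).T
def onz(im,uv,z):
    o,d=ray(im,uv);return o+d*((z-o[2])/d[:,2])[:,None]
def dep(im,uv):
    o,d=ray(im,uv);p=np.atleast_2d(np.array(uv)).round().astype(int)
    return o+d*im["depth"][p[:,1],p[:,0]][:,None]
def cloud(im):
    h,w=im["depth"].shape;u,v=np.meshgrid(np.arange(w),np.arange(h))
    o,d=ray(im,np.c_[u.ravel(),v.ravel()])
    P=o+d*im["depth"].ravel()[:,None];P[im["depth"].ravel()<=0]=np.nan
    return P.reshape(h,w,3)
E
python3 - <<'E'
from h import *
T=pickle.load(open("pics/top0.pkl","rb"));f=T["frame"][:,:,::-1]
a=cv2.resize(f[165:265,345:475],None,fx=6,fy=6,interpolation=cv2.INTER_CUBIC)
b=cv2.resize(f[165:225,185:315],None,fx=6,fy=6,interpolation=cv2.INTER_CUBIC)
cv2.imwrite("pics/za.png",np.clip(a*1.0,0,255));cv2.imwrite("pics/zb.png",np.clip(b*1.8,0,255))
S=pickle.load(open("pics/scene0.pkl","rb"));f=S["frame"][:,:,::-1]
c=cv2.resize(f[170:280,240:370],None,fx=5,fy=5,interpolation=cv2.INTER_CUBIC);cv2.imwrite("pics/zc.png",np.clip(c*1.5,0,255))
P=cloud(T)
for uv in[(300,250),(222,205),(265,205),(400,190),(440,240),(250,188),(246,200),(365,200)]: print(uv,P[uv[1],uv[0]].round(4))
E
```

```text
(300, 250) [0.4201 0.1448 0.0012]
(222, 205) [0.5235 0.3265 0.08  ]
(265, 205) [0.5233 0.2278 0.0787]
(400, 190) [ 0.5537 -0.0762  0.1038]
(440, 240) [ 0.4412 -0.1617  0.1061]
(250, 188) [0.5509 0.2563 0.1592]
(246, 200) [0.5339 0.2708 0.0875]
(365, 200) [ 0.5409 -0.0134  0.0219][ WARN:0@0.099] global loadsave.cpp:1063 imwrite_ Unsupported depth image for selected encoder is fallbacked to CV_8U.
```

View pics/za.png

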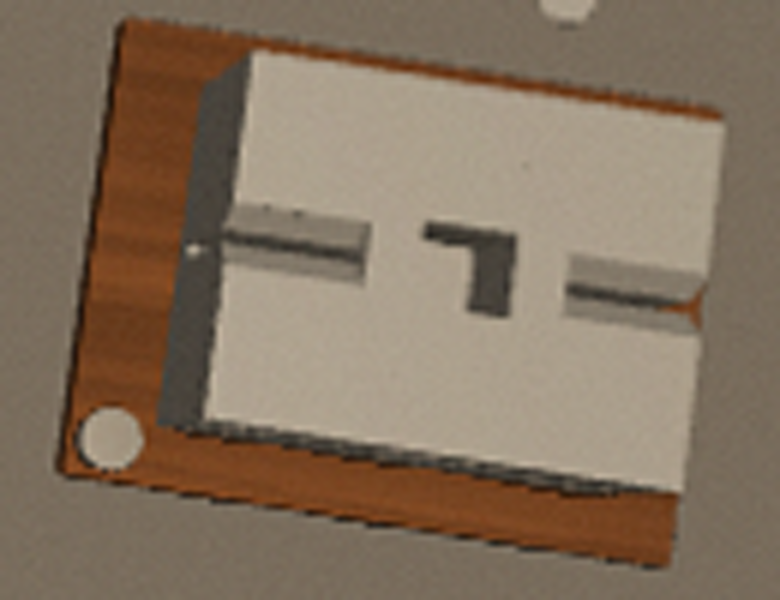

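View pics/zb.png

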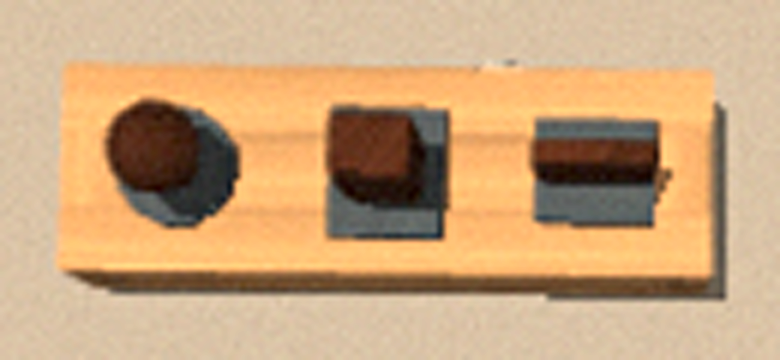

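View pics/zc.png

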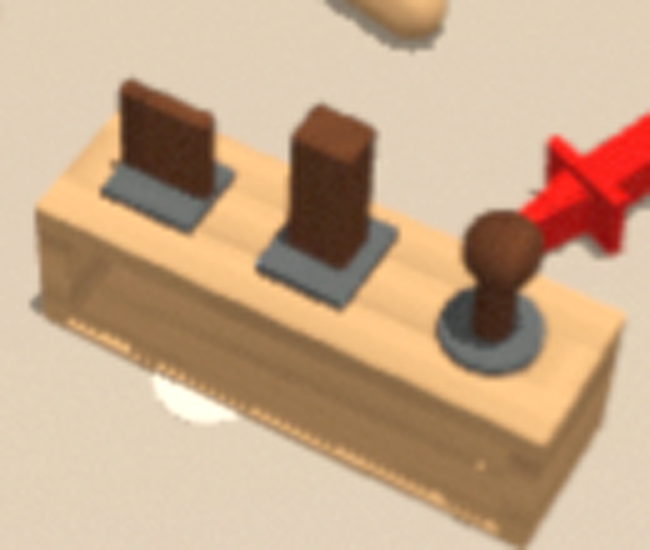

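The middle tool has the square dark grip on a square collar, so it is the wedge. The right one has a flat grip (scraper) and the left one a ball grip (spike). Next I measure the rack, the wedge and the mould from both fixed cameras.

```bash
cat > meas.py <<'E'
from h import *
for n in("top","scene"):
    im=pickle.load(open(f"pics/{n}0.pkl","rb"));P=cloud(im);f=im["frame"].astype(int)
    def rect(m,z,nm):
        m=m.astype(np.uint8);k,l,s,c=cv2.connectedComponentsWithStats(m);i=1+s[1:,4].argmax();m=(l==i).astype(np.uint8)
        ct=max(cv2.findContours(m,cv2.RETR_EXTERNAL,cv2.CHAIN_APPROX_NONE)[0],key=cv2.contourArea)[:,0]
        W=onz(im,ct,z)[:,:2];r=cv2.minAreaRect((W*1000).astype(np.float32));print(n,nm,"n",s[i,4],"c",np.round(r[0],1),"size",np.round(r[1],1),"ang",round(r[2],2),"medz",np.nanmedian(P[...,2][m>0]).round(4));return m
    z=P[...,2];X=P[...,0];Y=P[...,1]
    near=(abs(X-.54)<.1)&(abs(Y-.26)<.17);nm=(abs(X-.5)<.15)&(abs(Y+.12)<.17)
    rect(near&(z>.07)&(z<.095)|near&(z>.09)&(z<.17),.08,"rack+tools")
    rect(near&(z>.074)&(z<.0835),.08,"racktop")
    w=near&(abs(Y-.257)<.035)
    rect(w&(z>.084)&(f.sum(2)<260),.088,"collar?")
    rect(w&(z>.15)&(z<.17),.16,"griptop")
    rect(nm&(z>.097)&(z<.11),.103,"mould top")
    mn=np.nanmedian
E
python3 meas.py
```

```text
top rack+tools n 3779 c [551.3 265.5] size [250.2  81. ] ang 89.08 medz 0.0807
top racktop n 2616 c [551.6 265.5] size [250.2  80.6] ang 89.08 medz 0.0797
top collar? n 420 c [548.8 265.1] size [48.5 43.4] ang 0.14 medz 0.1067
top griptop n 163 c [549.8 264.6] size [29.6 23.4] ang 89.81 medz 0.1593
top mould top n 4509 c [ 509.9 -124.9] size [181.9 141.3] ang 80.94 medz 0.1026
scene rack+tools n 3988 c [535.7 263.2] size [257.4 127.7] ang 89.02 medz 0.0809
scene racktop n 2199 c [554.6 265.6] size [250.8  85.6] ang 89.14 medz 0.0793
scene collar? n 655 c [527.7 257.3] size [112.2  53.5] ang 17.75 medz 0.1179
scene griptop n 163 c [555.5 267.2] size [31.5 31.9] ang 0.94 medz 0.1585
scene mould top n 2550 c [ 511.9 -123.3] size [187.4 146.6] ang 81.34 medz 0.1025
```

```bash
cat > go.py <<'E'
# usage: go.py x y z(mm, TCP) toolx_az(deg) nrows hand
import sys,json;from rig import *;from h import *
from scipy.spatial.transform import Rotation as Ro
x,y,z,a=map(float,sys.argv[1:5]);n=int(sys.argv[5]);hand=float(sys.argv[6])
s=observe();p=np.array(s["position"]);R=np.array(s["tool_rot"])
c,si=np.cos(np.radians(a)),np.sin(np.radians(a));T=np.array([[c,si,0],[si,-c,0],[0,0,-1.]])
t=np.array([x,y,z])/1000
w=Ro.from_matrix(R.T@T).as_rotvec();dp=t-p
print("now",p.round(4),"az",np.degrees(np.arctan2(R[1,0],R[0,0])).round(2),"delta mm",(dp*1000).round(1),"turn",np.degrees(w).round(2))
for i in range(n):
    k=n-i;d=R.T@((t-p)/k)/.05;v=np.degrees(Ro.from_matrix(R.T@T).as_rotvec()/k)/8
    d=d.round(2);v=v.round(2);print([hand,*map(float,d),*map(float,v)],("!!!" if max(abs(d).max(),abs(v).max())>.97 else ""))
    p=p+R@d*.05;R=R@Ro.from_rotvec(np.radians(v*8)).as_matrix()
print("end",p.round(4))
E
python3 go.py 440 265 300 89.3 22 85
```

```text
now [ 0.1349 -0.533   0.2309] az 14.2 delta mm [305.1 798.   69.1] turn [-4.00e-02 -5.00e-02 -7.51e+01]
[85.0, 0.45, -0.64, -0.06, -0.0, -0.0, -0.43] 
[85.0, 0.48, -0.61, -0.06, -0.0, -0.0, -0.43] 
[85.0, 0.52, -0.58, -0.06, -0.0, -0.0, -0.43] 
[85.0, 0.55, -0.54, -0.06, -0.0, -0.0, -0.43] 
[85.0, 0.59, -0.51, -0.06, -0.0, -0.0, -0.43] 
[85.0, 0.61, -0.47, -0.06, -0.0, -0.0, -0.43] 
[85.0, 0.64, -0.44, -0.06, -0.0, -0.0, -0.43] 
[85.0, 0.67, -0.4, -0.06, -0.0, -0.0, -0.43] 
[85.0, 0.69, -0.36, -0.06, -0.0, -0.0, -0.42] 
[85.0, 0.71, -0.32, -0.06, -0.0, -0.0, -0.43] 
[85.0, 0.73, -0.27, -0.06, -0.0, -0.0, -0.42] 
[85.0, 0.74, -0.23, -0.06, -0.0, -0.0, -0.43] 
[85.0, 0.75, -0.18, -0.06, -0.0, -0.0, -0.42] 
[85.0, 0.76, -0.14, -0.07, -0.0, -0.0, -0.43] 
[85.0, 0.77, -0.09, -0.06, -0.0, -0.0, -0.42] 
[85.0, 0.78, -0.05, -0.07, -0.0, -0.0, -0.43] 
[85.0, 0.78, -0.0, -0.06, -0.0, -0.0, -0.42] 
[85.0, 0.78, 0.04, -0.07, -0.0, -0.0, -0.43] 
[85.0, 0.77, 0.09, -0.06, -0.0, -0.0, -0.42] 
[85.0, 0.76, 0.14, -0.07, -0.0, -0.0, -0.43] 
[85.0, 0.76, 0.18, -0.06, -0.0, -0.0, -0.42] 
[85.0, 0.74, 0.22, -0.07, -0.0, -0.01, -0.43] 
end [0.4399 0.2651 0.3002]
```

```bash
python3 - <<'E'
from rig import *;from h import *
s=observe();im=pickle.load(open("pics/wrist0.pkl","rb"))
o,d=ray(im,[(280,210),(280,150),(280,300)]);R=s["tool_rot"];print((R.T@(o-s["position"])).round(4),(d@R).round(3))
E
python3 go.py 510 -60 300 81 16 85
```

```text
[ 7.650e-02 -1.000e-04 -1.413e-01] [[-0.299  0.01   0.954]
 [-0.144  0.01   1.003]
 [-0.532  0.01   0.88 ]]
now [ 0.1349 -0.533   0.2309] az 14.2 delta mm [375.1 473.   69.1] turn [-5.00e-02 -5.00e-02 -6.68e+01]
[85.0, 0.6, -0.46, -0.09, -0.0, -0.0, -0.52] 
[85.0, 0.63, -0.41, -0.09, -0.0, -0.0, -0.52] 
[85.0, 0.66, -0.37, -0.09, -0.0, -0.0, -0.52] 
[85.0, 0.68, -0.32, -0.08, -0.0, -0.0, -0.52] 
[85.0, 0.71, -0.27, -0.09, -0.0, -0.0, -0.52] 
[85.0, 0.72, -0.21, -0.08, -0.0, -0.0, -0.52] 
[85.0, 0.74, -0.16, -0.09, -0.0, -0.0, -0.52] 
[85.0, 0.75, -0.11, -0.08, -0.0, -0.0, -0.52] 
[85.0, 0.75, -0.05, -0.09, -0.0, -0.0, -0.52] 
[85.0, 0.75, 0.0, -0.08, -0.0, -0.0, -0.52] 
[85.0, 0.75, 0.05, -0.09, -0.0, -0.0, -0.53] 
[85.0, 0.75, 0.11, -0.08, -0.0, -0.0, -0.52] 
[85.0, 0.74, 0.17, -0.09, -0.0, -0.0, -0.53] 
[85.0, 0.72, 0.22, -0.08, -0.0, -0.0, -0.52] 
[85.0, 0.71, 0.27, -0.09, -0.0, -0.0, -0.53] 
[85.0, 0.68, 0.32, -0.08, -0.0, -0.01, -0.52] 
end [ 0.51   -0.06    0.2999]
```

```bash
python3 -m pendant '[85,0.6,-0.46,-0.09,0,0,-0.52, 85,0.63,-0.41,-0.09,0,0,-0.52, 85,0.66,-0.37,-0.09,0,0,-0.52, 85,0.68,-0.32,-0.08,0,0,-0.52, 85,0.71,-0.27,-0.09,0,0,-0.52, 85,0.72,-0.21,-0.08,0,0,-0.52, 85,0.74,-0.16,-0.09,0,0,-0.52, 85,0.75,-0.11,-0.08,0,0,-0.52, 85,0.75,-0.05,-0.09,0,0,-0.52]'
python3 go.py 500 -185 320 81 8 85
```

```text
time_s: 1.05
position: [0.3467, -0.2657, 0.2704]
tool_rot: [[0.618, 0.786, -0.0], [0.786, -0.618, 0.0], [0.0, -0.0, -1.0]]
ft_force: [0.7, -0.2, 0.1]
grip_width: 0.0852
now [ 0.3467 -0.2657  0.2704] az 51.8 delta mm [153.3  80.7  49.6] turn [-1.00e-02 -1.00e-02 -2.92e+01]
[85.0, 0.4, 0.18, -0.12, -0.0, -0.0, -0.46] 
[85.0, 0.38, 0.2, -0.12, -0.0, -0.0, -0.46] 
[85.0, 0.37, 0.23, -0.13, -0.0, -0.0, -0.46] 
[85.0, 0.35, 0.25, -0.12, -0.0, -0.0, -0.45] 
[85.0, 0.34, 0.27, -0.13, -0.0, -0.0, -0.46] 
[85.0, 0.32, 0.29, -0.12, -0.0, -0.0, -0.45] 
[85.0, 0.3, 0.31, -0.13, -0.0, -0.0, -0.46] 
[85.0, 0.29, 0.33, -0.12, -0.0, -0.0, -0.45] 
end [ 0.5002 -0.1849  0.3199]
```

```bash
python3 -m pendant '[85,0.4,0.18,-0.12,0,0,-0.46, 85,0.38,0.2,-0.12,0,0,-0.46, 85,0.37,0.23,-0.13,0,0,-0.46, 85,0.35,0.25,-0.12,0,0,-0.45, 85,0.34,0.27,-0.13,0,0,-0.46, 85,0.32,0.29,-0.12,0,0,-0.45, 85,0.3,0.31,-0.13,0,0,-0.46, 85,0.29,0.33,-0.12,0,0,-0.45, 85,0,0,0,0,0,0, 85,0,0,0,0,0,0]'
cat > snap.py <<'E'
import sys;from rig import *;from h import *
n,o=sys.argv[1:3];im=get_image(n);pickle.dump(im,open(f"pics/{o}.pkl","wb"));cv2.imwrite(f"pics/{o}.png",im["frame"][:,:,::-1])
E
python3 snap.py wrist w1
```

```text
time_s: 2.05
position: [0.4996, -0.1866, 0.3193]
tool_rot: [[0.16, 0.987, -0.001], [0.987, -0.16, 0.0], [0.0, -0.001, -1.0]]
ft_force: [-0.1, 0.3, 0.1]
grip_width: 0.0849
```

View pics/w1.png

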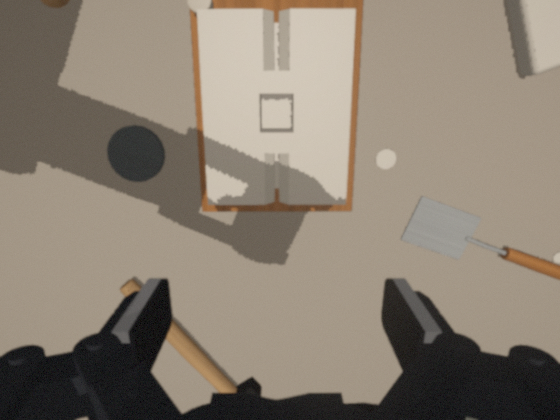

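The wrist view shows the mould from above. The notch strips lie at columns 263–290 in rows 10–70 and 265–289 in rows 153–205, and the gate is at (277,112). Now I measure the strip edges and the ends.

```bash
cat > mould.py <<'E'
from h import *
im=pickle.load(open("pics/w1.pkl","rb"));g=cv2.cvtColor(im["frame"],cv2.COLOR_RGB2GRAY).astype(float)
big=cv2.resize(im["frame"][0:220,190:370][:,:,::-1],None,fx=3,fy=2.7);cv2.imwrite("pics/w1z.png",big)
C=[]
for r in [20,28,36,44,52,60,158,162,166,170,174,178]:
    row=g[r-2:r+3,:].mean(0);gr=np.gradient(row)
    l=255+gr[255:272].argmin();h=282+gr[282:298].argmax()
    def sub(i):
        a=abs(gr[i-1:i+2]);return i+(a[2]-a[0])/2/(2*a[1]-a[0]-a[2]+1e-9)
    l,h=sub(l),sub(h)
    A=onz(im,[(l,r),(h,r)],.103)*1000
    C.append(A[:,:2].mean(0));print(r,round(l,1),round(h,1),A[:,:2].mean(0).round(1),"mouth",np.linalg.norm(A[1]-A[0]).round(1))
C=np.array(C);vx,vy,x0,y0=cv2.fitLine(C.astype(np.float32),cv2.DIST_HUBER,0,.01,.01).ravel()
print("seam az",np.degrees(np.arctan2(vy,vx))%180)
P=cloud(im);z=P[...,2];m=(abs(z-.103)<.006).astype(np.uint8);m[225:]=0
ct=max(cv2.findContours(m,cv2.RETR_EXTERNAL,cv2.CHAIN_APPROX_NONE)[0],key=cv2.contourArea)[:,0]
W=onz(im,ct,.103)*1000;r=cv2.minAreaRect(W[:,:2].astype(np.float32));print(r,"z",np.median(z[m>0]))
c=np.array(r[0]);d=np.array([vx,vy]);c=np.array([x0,y0])+d*((c-[x0,y0])@d);print("mid-seam",c,"ends",c+64*d,c-64*d)
E
python3 mould.py
```

```text
20 262.3 289.2 [520.6 -47.4] mouth 23.7
28 262.6 289.2 [519.7 -53.9] mouth 23.6
36 262.6 289.3 [518.6 -60.5] mouth 23.8
44 262.6 289.1 [517.4 -67. ] mouth 23.7
52 262.8 289.2 [516.5 -73.7] mouth 23.8
60 262.9 289.0 [515.4 -80.4] mouth 23.7
158 264.3 288.3 [ 501.3 -168.8] mouth 23.4
162 264.0 288.3 [ 500.5 -172.6] mouth 23.7
166 264.0 289.1 [ 500.2 -176.6] mouth 24.6
170 264.5 295.6 [ 503.1 -181.1] mouth 30.6
174 264.4 288.8 [ 499.1 -184.5] mouth 24.1
178 264.3 288.8 [ 498.4 -188.4] mouth 24.3
seam az 80.99141
((508.0588684082031, -126.4464340209961), (179.61770629882812, 140.29824829101562), 80.96142578125) z 0.10179769327761035
mid-seam [ 508.11188751 -126.4548395 ] ends [518.13316684 -63.24428728] [ 498.09060817 -189.66539171]
```

View pics/w1z.png

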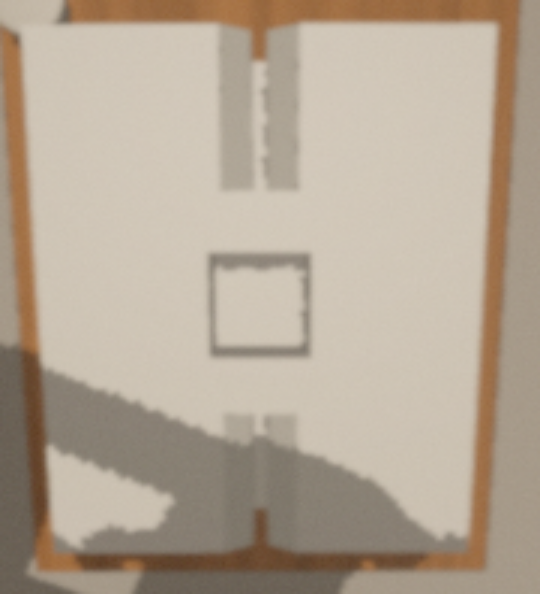

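The seam midpoint is (508,-126.5) with azimuth 81.0°. The measured mouth (23.7) and size (180x140) match the given sizes. Next I look at the wedge the same way.

```bash
python3 go.py 548 195 320 89.3 11 85
```

```text
now [ 0.4992 -0.1869  0.3194] az 80.78 delta mm [ 48.8 381.9   0.6] turn [-0.06 -0.01 -8.52]
[85.0, 0.7, -0.02, -0.0, -0.0, -0.0, -0.1] 
[85.0, 0.7, -0.01, -0.0, -0.0, -0.0, -0.1] 
[85.0, 0.7, -0.01, -0.0, -0.0, -0.0, -0.1] 
[85.0, 0.7, 0.01, -0.0, -0.0, -0.0, -0.1] 
[85.0, 0.7, 0.01, -0.0, -0.0, -0.0, -0.1] 
[85.0, 0.7, 0.02, -0.0, -0.0, -0.0, -0.09] 
[85.0, 0.7, 0.03, -0.0, -0.0, -0.0, -0.1] 
[85.0, 0.7, 0.05, -0.0, -0.0, -0.0, -0.09] 
[85.0, 0.7, 0.05, -0.0, -0.0, -0.0, -0.1] 
[85.0, 0.69, 0.06, -0.01, -0.0, -0.0, -0.09] 
[85.0, 0.7, 0.08, -0.0, -0.01, -0.0, -0.1] 
end [0.5482 0.1951 0.32  ]
```

```bash
python3 -m pendant '[85,0.7,-0.02,0,0,0,-0.1, 85,0.7,-0.01,0,0,0,-0.1, 85,0.7,-0.01,0,0,0,-0.1, 85,0.7,0.01,0,0,0,-0.1, 85,0.7,0.01,0,0,0,-0.1, 85,0.7,0.02,0,0,0,-0.09, 85,0.7,0.03,0,0,0,-0.1, 85,0.7,0.05,0,0,0,-0.09, 85,0.7,0.05,0,0,0,-0.1, 85,0.69,0.06,0,0,0,-0.09, 85,0.7,0.08,0,0,0,-0.1, 85,0,0,0,0,0,0]'
python3 snap.py wrist w2
```

```text
time_s: 3.3
position: [0.5479, 0.1977, 0.3192]
tool_rot: [[0.008, 1.0, -0.001], [1.0, -0.008, 0.001], [0.0, -0.001, -1.0]]
ft_force: [-0.9, -0.9, 0.5]
grip_width: 0.0854
```

View pics/w2.png

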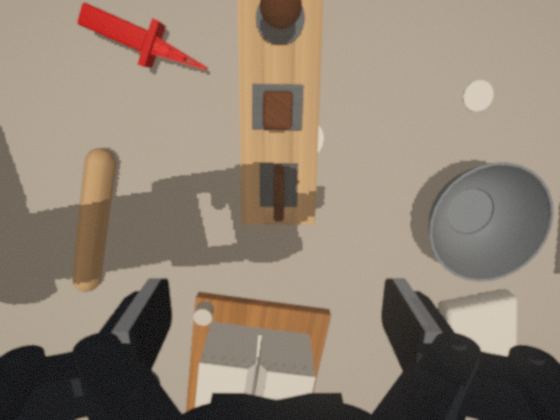

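The wedge's grip top is at (278,110) and its collar spans columns 252–303, rows 84–130.

```bash
cat > wedge.py <<'E'
from h import *
im=pickle.load(open("pics/w2.pkl","rb"));f=im["frame"].astype(int)
b=cv2.resize(im["frame"][60:240,220:340][:,:,::-1],None,fx=4,fy=3.3);cv2.imwrite("pics/w2z.png",b)
z=cloud(im)[...,2];sub=np.zeros(z.shape,bool);sub[72:145,240:315]=1
def rect(m,zz,n):
    ct=max(cv2.findContours(m.astype(np.uint8),cv2.RETR_EXTERNAL,cv2.CHAIN_APPROX_NONE)[0],key=cv2.contourArea)[:,0]
    print(n,np.array(cv2.boundingRect(ct)),[np.round(v,1) for v in cv2.minAreaRect((onz(im,ct,zz)[:,:2]*1000).astype(np.float32))],np.median(z[m]).round(4))
sat=f[...,0]-f[...,2]
rect(sub&(f.sum(2)<230),.088,"collar+grip")
rect(sub&(z>.15),.16,"grip top")
sub[:]=0;sub[:228,225:330]=1;m=sub&(z>.07)&(z<.2)
rect(m,.08,"rack")
E
python3 wedge.py
```

```text
collar+grip [263  92  26  38] [array([540.3, 256.9]), array([21.4, 40.6]), np.float64(25.5)] nan
grip top [263  91  30  38] [array([548.2, 263.6]), array([28.4, 23.1]), np.float64(89.5)] 0.1586
rack [237   0  86 225] [array([550. , 249.7]), array([220.9,  80.3]), np.float64(89.2)] 0.0794
```

View pics/w2z.png

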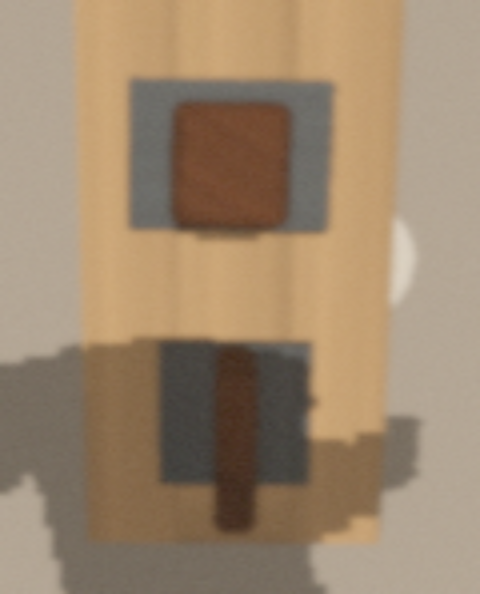

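Both cameras give the same wedge-to-mould displacement, (-40,-390) against (-40,-389.5), so I use their mean. Moving over the wedge and down.

```bash
python3 go.py 549 264 240 89.3 3 85; echo; python3 go.py 549 264 104 89.3 6 85
```

```text
now [0.548  0.1959 0.3193] az 89.45 delta mm [  1.   68.1 -79.3] turn [-0.06  0.02  0.15]
[85.0, 0.45, 0.0, 0.53, -0.0, 0.0, 0.01] 
[85.0, 0.46, 0.0, 0.53, -0.0, 0.0, 0.0] 
[85.0, 0.45, 0.01, 0.53, -0.01, 0.0, 0.01] 
end [0.5491 0.2639 0.2398]

now [0.548  0.1959 0.3193] az 89.45 delta mm [   1.    68.1 -215.3] turn [-0.06  0.02  0.15]
[85.0, 0.23, 0.0, 0.72, -0.0, 0.0, 0.0] 
[85.0, 0.23, 0.0, 0.72, -0.0, 0.0, 0.0] 
[85.0, 0.23, 0.0, 0.72, -0.0, 0.0, 0.0] 
[85.0, 0.22, 0.0, 0.72, -0.0, 0.0, 0.01] 
[85.0, 0.23, 0.01, 0.71, -0.0, 0.0, 0.0] 
[85.0, 0.22, 0.0, 0.72, -0.01, 0.0, 0.01] 
end [0.5489 0.2638 0.1038]
```

```bash
python3 -m pendant '[85,0.45,0,0.53,0,0,0.01, 85,0.46,0,0.53,0,0,0, 85,0.45,0.01,0.53,-0.01,0,0.01, 85,0,0,0,0,0,0, 85,0,0,0,0,0,0]'
python3 go.py 549 264 104 89.3 5 85
```

```text
time_s: 3.85
position: [0.5498, 0.262, 0.2406]
tool_rot: [[0.014, 1.0, 0.001], [1.0, -0.014, -0.001], [-0.001, 0.001, -1.0]]
ft_force: [0.1, -1.5, 0.9]
grip_width: 0.0847
now [0.5498 0.262  0.2406] az 89.17 delta mm [  -0.8    2.  -136.6] turn [ 0.06  0.03 -0.13]
[85.0, 0.01, -0.0, 0.55, 0.0, 0.0, -0.0] 
[85.0, 0.01, -0.0, 0.55, 0.0, 0.0, -0.0] 
[85.0, 0.01, -0.01, 0.54, 0.0, 0.0, -0.01] 
[85.0, 0.01, -0.0, 0.55, 0.0, 0.0, -0.0] 
[85.0, 0.0, -0.01, 0.54, 0.01, 0.0, -0.01] 
end [0.5489 0.2639 0.1041]
```

```bash
python3 -m pendant '[85,0.01,0,0.55,0,0,0, 85,0.01,0,0.55,0,0,0, 85,0.01,-0.01,0.54,0,0,0, 85,0.01,0,0.55,0,0,0, 85,0,0,0.54,0.01,0,0, 85,0,0,0,0,0,0, 85,0,0,0,0,0,0]'
python3 snap.py wrist w3; python3 snap.py scene s3; python3 go.py 549 264 104 89.3 1 85
```

```text
time_s: 4.55
position: [0.5504, 0.2644, 0.1057]
tool_rot: [[0.015, 1.0, 0.002], [1.0, -0.015, 0.0], [0.0, 0.002, -1.0]]
ft_force: [1.0, -0.5, -0.1]
grip_width: 0.0851
now [0.5505 0.2649 0.1063] az 89.19 delta mm [-1.5 -0.9 -2.3] turn [ 0.22 -0.05 -0.11]
[85.0, -0.02, -0.03, 0.05, 0.03, -0.01, -0.01] 
end [0.549  0.264  0.1038]
```

View pics/w3.png

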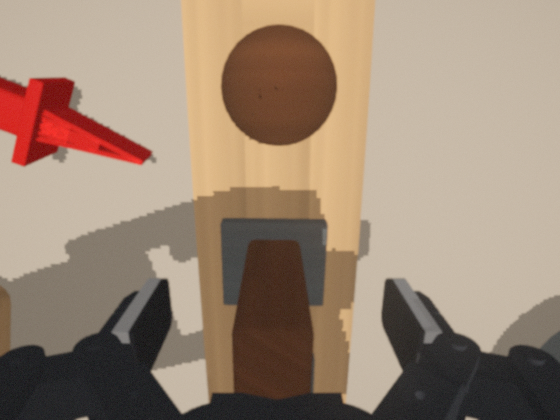

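View pics/s3.png

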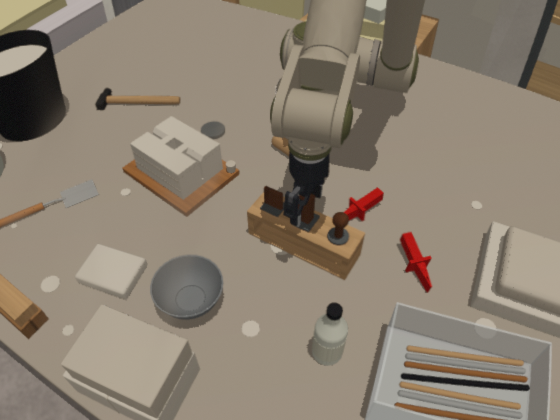

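The wedge sits between the open pads: grip about column 274, jaw middle about 277. I nudge slightly and close.

```bash
python3 -m pendant '[85,-0.01,-0.03,0.04,0.02,0,0, 40,0,0,0,0,0,0, 40,0,0,0,0,0,0, 40,0,0,0,0,0,0, 10,0,0,0,0,0,0, 10,0,0,0,0,0,0, 10,0,0,0,0,0,0, 10,0,0,0,0,0,0, 10,0,0,0,0,0,0]' 80
python3 snap.py wrist w4;  python3 go.py 549 264 190 89.3 4 10
```

```text
time_s: 5.55
position: [0.548, 0.2649, 0.1021]
tool_rot: [[0.013, 1.0, -0.002], [1.0, -0.013, 0.0], [0.0, -0.002, -1.0]]
ft_force: [1.0, 0.4, 3.3]
grip_width: 0.0233
now [0.548  0.2649 0.102 ] az 89.24 delta mm [ 1.  -0.9 88. ] turn [-0.13 -0.02 -0.06]
[10.0, -0.0, 0.0, -0.44, -0.0, -0.0, -0.0] 
[10.0, -0.01, 0.01, -0.44, -0.01, -0.0, -0.0] 
[10.0, -0.0, 0.0, -0.44, -0.0, -0.0, -0.0] 
[10.0, -0.01, 0.01, -0.44, -0.01, -0.0, -0.01] 
end [0.5491 0.2639 0.19  ]
```

View pics/w4.png

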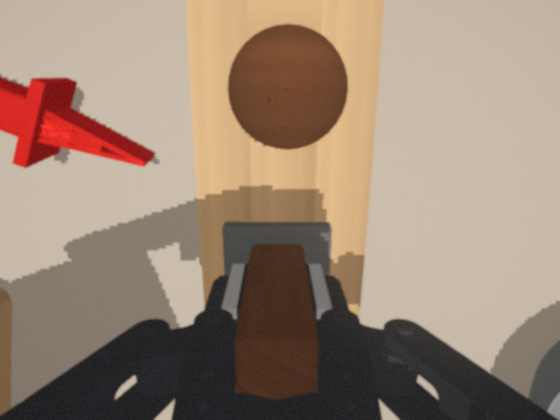

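The fingers stopped at 23.3 mm on the grip. Lifting straight up.

```bash
python3 -m pendant '[10,0,0,-0.3,0,0,0, 10,0,0,-0.4,0,0,0, 10,0,0,-0.5,0,0,0, 10,0,0,-0.5,0,0,0, 10,0,0,-0.5,0,0,0, 10,0,0,-0.3,0,0,0, 10,0,0,0,0,0,0, 10,0,0,0,0,0,0]'
python3 snap.py wrist w5; python3 snap.py scene s5
python3 - <<'E'
from rig import *
for i in range(3):s=observe();print(s['position'].round(4),s['ft_force'].round(1),s['grip_width'].round(4))
E
```

```text
time_s: 6.4
position: [0.5476, 0.2646, 0.2255]
tool_rot: [[0.013, 1.0, -0.005], [1.0, -0.013, -0.001], [-0.001, -0.005, -1.0]]
ft_force: [0.0, -0.6, -4.3]
grip_width: 0.0233Traceback (most recent call last):
  File "<stdin>", line 2, in <module>
AttributeError: 'float' object has no attribute 'round'
```

View pics/w5.png

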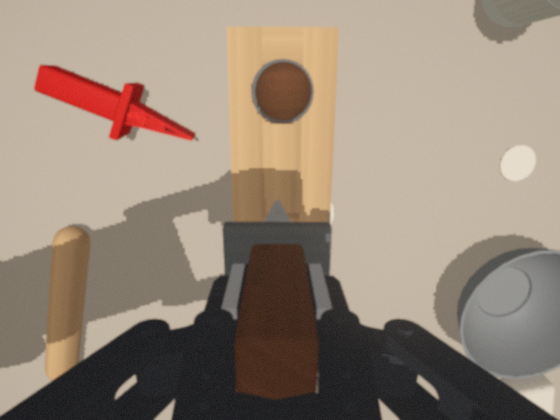

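View pics/s5.png

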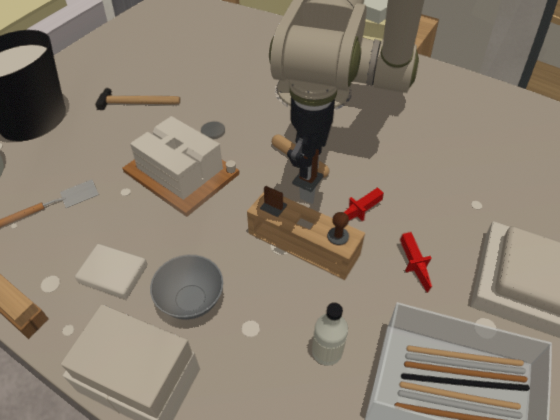

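The wedge is held at the same place in the hand as before, with the blade tip visible at (277,205). I now check its offset in the hand from the collar's front edge (row 223, columns 224–330).

```bash
cat > inhand.py <<'E'
import sys;from rig import *;from h import *
im=pickle.load(open(f"pics/{sys.argv[1]}.pkl","rb"));s=observe()
o0=pickle.load(open("pics/wrist0.pkl","rb"))
# camera in tool frame from the start pose
R0=np.array([[ 0.96946,.24524,-6.5e-5],[.24524,-.96946,.0015],[3e-4,-.00148,-1]]);p0=np.array([.13488,-.5329,.23069])
o,d=ray(o0,[(224,223),(330,223),(277,205)]);o=R0.T@(o-p0);d=d@R0
for dd,z,n in zip(d,(.014,.014,.082),("cl","cr","tip")):print(n,((o+dd*(z-o[2])/dd[2])*1000).round(1))
g=cv2.cvtColor(im["frame"],cv2.COLOR_RGB2GRAY);b=cv2.resize(im["frame"][190:300,200:360][:,:,::-1],None,fx=5,fy=5,interpolation=cv2.INTER_CUBIC);cv2.imwrite(f"pics/{sys.argv[1]}z.png",np.clip(b*1.5,0,255).astype(np.uint8))
print(s["position"].round(4),s["ft_force"])
E
python3 inhand.py w5; python3 go.py 518.5 -62.5 225 81 9 10
```

```text
cl [ 21.7 -23.5  14. ]
cr [21.6 23.9 14. ]
tip [ 9.7  0.4 82. ]
[0.5476 0.2646 0.225 ] [-0.20223844 -0.01252953 -3.74647043]
now [0.5476 0.2646 0.225 ] az 89.24 delta mm [ -29.1 -327.1   -0. ] turn [-0.34  0.08  8.24]
[10.0, -0.73, -0.05, 0.0, -0.0, 0.0, 0.11] 
[10.0, -0.73, -0.04, 0.0, -0.01, 0.0, 0.11] 
[10.0, -0.73, -0.03, 0.0, -0.0, 0.0, 0.12] 
[10.0, -0.73, -0.02, 0.0, -0.01, 0.0, 0.11] 
[10.0, -0.73, -0.01, 0.0, -0.0, 0.0, 0.12] 
[10.0, -0.73, 0.0, 0.0, -0.01, 0.0, 0.11] 
[10.0, -0.73, 0.01, 0.0, -0.0, 0.0, 0.12] 
[10.0, -0.73, 0.02, 0.0, -0.01, 0.0, 0.11] 
[10.0, -0.72, 0.04, 0.01, -0.0, 0.01, 0.12] 
end [ 0.5185 -0.0623  0.225 ]
```

View pics/w5z.png

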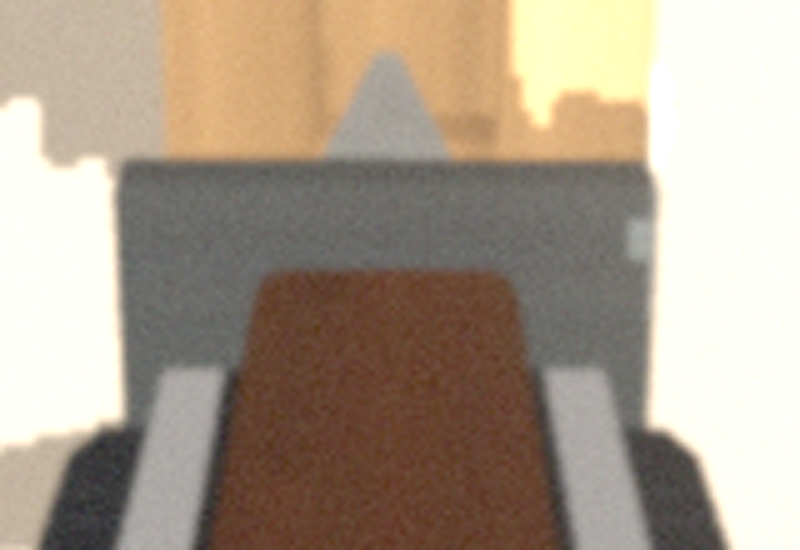

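In hand the wedge is centred: the collar offset across the jaws is 0.2 mm. The neighbouring scraper's grip stands in the path, so I raise before traversing to the +y end at TCP (518,-62).

```bash
python3 -m pendant '[10,0,0,-0.6,0,0,0, 10,0,0,-0.6,0,0,0, 10,-0.73,-0.05,0,0,0,0.11, 10,-0.73,-0.04,0,-0.01,0,0.11, 10,-0.73,-0.03,0,0,0,0.12, 10,-0.73,-0.02,0,-0.01,0,0.11, 10,-0.73,-0.01,0,0,0,0.12, 10,-0.73,0,0,-0.01,0,0.11, 10,-0.73,0.01,0,0,0,0.12, 10,-0.73,0.02,0,-0.01,0,0.11, 10,-0.72,0.03,0,0,0,0.12, 10,0,0,0,0,0,0]'
python3 go.py 518 -62 215 81 4 10
```

```text
time_s: 7.7
position: [0.5182, -0.0657, 0.2856]
tool_rot: [[0.161, 0.987, 0.0], [0.987, -0.161, -0.001], [-0.001, 0.0, -1.0]]
ft_force: [0.4, 0.0, -3.5]
grip_width: 0.023
now [ 0.5182 -0.0657  0.2856] az 80.71 delta mm [ -0.2   3.7 -70.6] turn [ 0.03  0.05 -0.29]
[10.0, 0.02, -0.0, 0.35, 0.0, 0.0, -0.01] 
[10.0, 0.02, -0.01, 0.35, 0.0, 0.0, -0.01] 
[10.0, 0.02, -0.0, 0.36, 0.0, 0.0, -0.01] 
[10.0, 0.01, -0.01, 0.35, 0.0, 0.01, -0.01] 
end [ 0.5178 -0.0621  0.215 ]
```

```bash
python3 -m pendant '[10,0.02,0,0.35,0,0,-0.01, 10,0.02,-0.01,0.35,0,0,-0.01, 10,0.02,0,0.36,0,0,-0.01, 10,0.01,0,0.35,0,0.01,-0.01, 10,0,0,0,0,0,0, 10,0,0,0,0,0,0, 10,0,0,0,0,0,0]'
python3 snap.py wrist w6; python3 snap.py scene s6; python3 snap.py top t6; python3 go.py 518 -62 190 81 1 10
```

```text
time_s: 8.4
position: [0.5193, -0.0585, 0.2172]
tool_rot: [[0.151, 0.989, 0.004], [0.989, -0.151, 0.001], [0.001, 0.004, -1.0]]
ft_force: [0.4, -0.2, -3.1]
grip_width: 0.0232
now [ 0.5192 -0.0586  0.217 ] az 81.32 delta mm [ -1.2  -3.4 -27. ] turn [ 0.23 -0.07  0.32]
[10.0, -0.07, -0.02, 0.54, 0.03, -0.01, 0.04] 
end [ 0.5178 -0.0619  0.19  ]
```

View pics/w6.png

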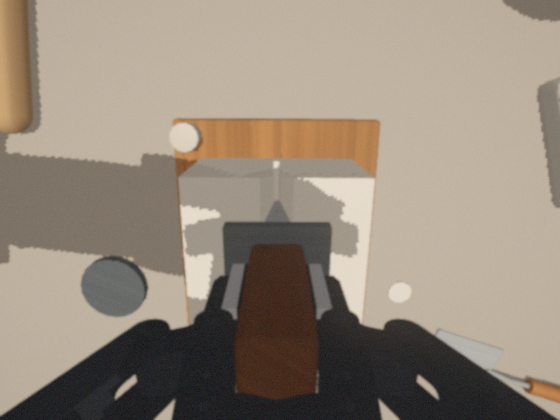

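View pics/s6.png

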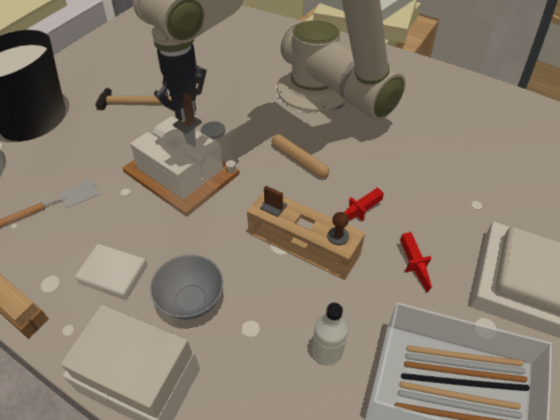

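The blade tip and the seam both sit near column 277 in the wrist view. I zoom in to compare the tip against the slot.

Run:
```python
from h import *
im=pickle.load(open("pics/w6.pkl","rb"));b=cv2.resize(im["frame"][145:235,215:345][:,:,::-1],None,fx=6,fy=6,interpolation=cv2.INTER_CUBIC);cv2.imwrite("pics/w6z.png",np.clip(b*1.4,0,255).astype(np.uint8))
```

```text
(no output)
```

View pics/w6z.png

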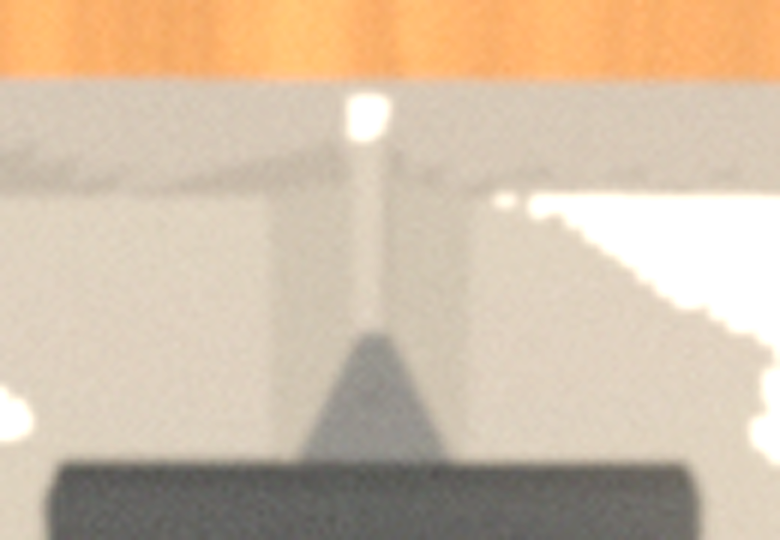

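The tip is about 0.5 mm right of the mouth centre and 3.4 mm short along the seam. I correct both and start down.

```bash
python3 -m pendant '[10,-0.06,-0.015,0.2,0.02,0,0.03, 10,0,0,0.2,0,0,0, 10,0,0,0.1,0,0,0, 10,0,0,0,0,0,0, 10,0,0,0,0,0,0, 10,0,0,0,0,0,0]' 110
python3 snap.py wrist w7; python3 go.py 518 -62 190 81 1 10;python3 - <<'E'
from h import *
im=pickle.load(open("pics/w7.pkl","rb"));b=cv2.resize(im["frame"][145:235,215:345][:,:,::-1],None,fx=6,fy=6,interpolation=cv2.INTER_CUBIC);cv2.imwrite("pics/w7z.png",np.clip(b*1.4,0,255).astype(np.uint8))
E
```

```text
time_s: 9.15
position: [0.518, -0.0614, 0.1916]
tool_rot: [[0.155, 0.988, 0.001], [0.988, -0.155, 0.001], [0.001, 0.001, -1.0]]
ft_force: [-0.3, 0.7, -3.5]
grip_width: 0.0228
now [ 0.518  -0.0614  0.1917] az 81.08 delta mm [-0.  -0.6 -1.7] turn [ 0.04 -0.07  0.08]
[10.0, -0.01, 0.0, 0.03, 0.0, -0.01, 0.01] 
end [ 0.5179 -0.0619  0.1902]
```

View pics/w7z.png

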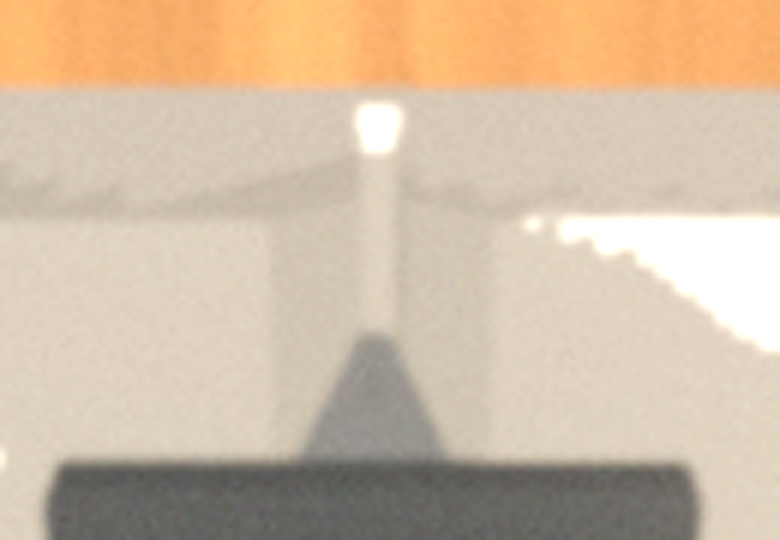

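The mouth centre is at zoom column 381 and the tip at 374, so I shift +0.6 mm in tool y and go down slowly.

```bash
python3 -m pendant '[10,0,0.012,0.1,0,0,0, 10,0,0,0.1,0,0,0, 10,0,0,0.1,0,0,0, 10,0,0,0.1,0,0,0, 10,0,0,0.1,0,0,0, 10,0,0,0.1,0,0,0]'
python3 -m pendant '[10,0,0,0.1,0,0,0, 10,0,0,0.1,0,0,0, 10,0,0,0.1,0,0,0, 10,0,0,0.1,0,0,0]'
python3 -m pendant '[10,0,0,0.06,0,0,0,10,0,0,0.06,0,0,0]'
```

```text
time_s: 9.8
position: [0.5188, -0.0616, 0.1615]
tool_rot: [[0.155, 0.988, 0.002], [0.988, -0.155, 0.001], [0.001, 0.001, -1.0]]
ft_force: [-0.8, 0.2, 2.8]
grip_width: 0.0223
time_s: 10.2
position: [0.5185, -0.0615, 0.1411]
tool_rot: [[0.155, 0.988, 0.001], [0.988, -0.155, 0.001], [0.001, 0.0, -1.0]]
ft_force: [0.2, 0.2, 2.7]
grip_width: 0.0229
time_s: 10.4
position: [0.5185, -0.0614, 0.1351]
tool_rot: [[0.155, 0.988, 0.0], [0.988, -0.155, 0.001], [0.001, -0.0, -1.0]]
ft_force: [0.4, -0.6, 3.6]
grip_width: 0.023
```

```bash
python3 -m pendant '[10,0,0,0.05,0,0,0,10,0,0,0.05,0,0,0]'
python3 -m pendant '[10,0,0,0.04,0,0,0,10,0,0,0.03,0,0,0]'
python3 -m pendant '[10,0,0,0.02,0,0,0,10,0,0,0.02,0,0,0]'
python3 snap.py wrist w8;python3 snap.py scene s8
```

```text
time_s: 10.6
position: [0.5185, -0.0614, 0.1303]
tool_rot: [[0.155, 0.988, 0.0], [0.988, -0.155, 0.001], [0.001, 0.0, -1.0]]
ft_force: [0.3, -0.4, 2.5]
grip_width: 0.023
time_s: 10.8
position: [0.5185, -0.0614, 0.1267]
tool_rot: [[0.155, 0.988, 0.0], [0.988, -0.155, 0.001], [0.001, -0.0, -1.0]]
ft_force: [-0.5, 0.3, 2.6]
grip_width: 0.0225
time_s: 11.0
position: [0.5185, -0.0614, 0.125]
tool_rot: [[0.155, 0.988, 0.001], [0.988, -0.155, 0.001], [0.001, 0.0, -1.0]]
ft_force: [-2.2, 1.0, 14.1]
grip_width: 0.023
```

View pics/w8.png

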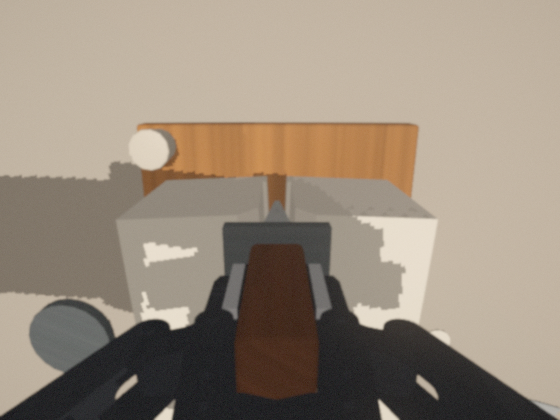

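The end is open and the force jumped at z 0.125, where the collar should land. I press a bit more to confirm.

```bash
python3 -m pendant '[10,0,0,0.02,0,0,0,10,0,0,0.02,0,0,0, 10,0,0,0,0,0,0]'
python3 snap.py wrist w9;python3 snap.py scene s9;python3 - <<'E'
from h import *
im=pickle.load(open("pics/s9.pkl","rb"));b=cv2.resize(im["frame"][60:210,110:250][:,:,::-1],None,fx=4,fy=4,interpolation=cv2.INTER_CUBIC);cv2.imwrite("pics/s9z.png",np.clip(b*1.4,0,255).astype(np.uint8))
E
```

```text
time_s: 11.4
position: [0.5186, -0.0614, 0.125]
tool_rot: [[0.155, 0.988, 0.002], [0.988, -0.155, 0.001], [0.001, 0.002, -1.0]]
ft_force: [-5.6, 2.4, 22.7]
grip_width: 0.0229
```

View pics/s9z.png

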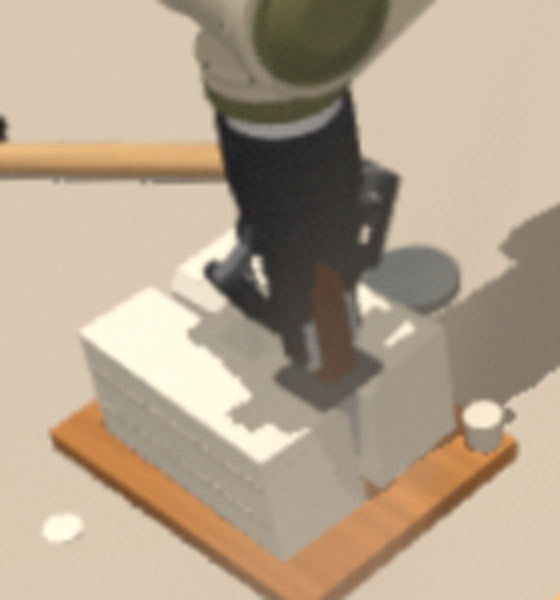

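z stays at 0.125 with about 26 N of push, so the collar is seated. Now I pull straight out.

```bash
python3 -m pendant '[10,0,0,-0.08,0,0,0, 10,0,0,-0.1,0,0,0, 10,0,0,-0.15,0,0,0, 10,0,0,-0.2,0,0,0, 10,0,0,-0.25,0,0,0, 10,0,0,-0.3,0,0,0, 10,0,0,-0.3,0,0,0, 10,0,0,-0.3,0,0,0, 10,0,0,-0.3,0,0,0, 10,0,0,-0.2,0,0,0, 10,0,0,0,0,0,0]'
python3 go.py 498 -188.4 220 81 5 10
```

```text
time_s: 12.6
position: [0.5188, -0.0617, 0.2332]
tool_rot: [[0.155, 0.988, 0.003], [0.988, -0.155, 0.001], [0.001, 0.002, -1.0]]
ft_force: [-0.3, 0.5, -3.8]
grip_width: 0.0227
now [ 0.5188 -0.0617  0.2332] az 81.08 delta mm [ -20.8 -126.7  -13.2] turn [ 0.14 -0.05  0.08]
[10.0, -0.51, -0.0, 0.05, 0.0, -0.0, 0.0] 
[10.0, -0.51, -0.0, 0.05, 0.0, -0.0, 0.0] 
[10.0, -0.52, -0.01, 0.05, 0.01, -0.0, 0.0] 
[10.0, -0.51, -0.0, 0.06, 0.0, -0.0, 0.01] 
[10.0, -0.52, -0.01, 0.05, 0.01, -0.01, 0.0] 
end [ 0.4979 -0.1885  0.2201]
```

```bash
python3 -m pendant '[10,-0.51,0,0.05,0,0,0, 10,-0.51,0,0.05,0,0,0, 10,-0.52,-0.01,0.05,0.01,0,0, 10,-0.51,0,0.06,0,0,0.01, 10,-0.52,-0.01,0.05,0.01,0,0, 10,0,0,0,0,0,0, 10,0,0,0,0,0,0]'
python3 snap.py wrist w10; python3 snap.py top t10; python3 go.py 498 -188.4 190 81 1 10
```

```text
time_s: 13.3
position: [0.4971, -0.1883, 0.218]
tool_rot: [[0.157, 0.988, -0.004], [0.988, -0.157, 0.003], [0.002, -0.004, -1.0]]
ft_force: [0.0, 0.5, -2.6]
grip_width: 0.0231
now [ 0.4974 -0.1876  0.2184] az 81.03 delta mm [  0.6  -0.8 -28.4] turn [-0.2  -0.11  0.03]
[10.0, -0.02, 0.02, 0.57, -0.02, -0.01, 0.0] 
end [ 0.4982 -0.1887  0.1899]
```

View pics/w10.png

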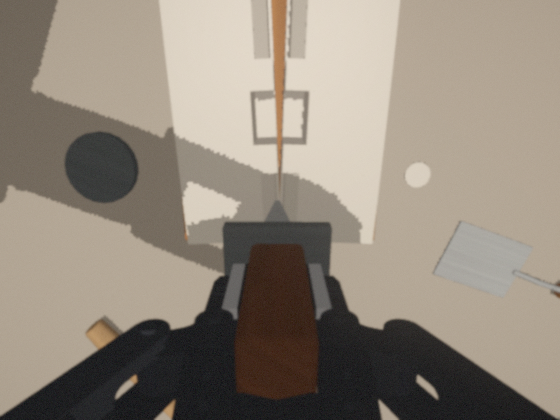

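View pics/t10.png

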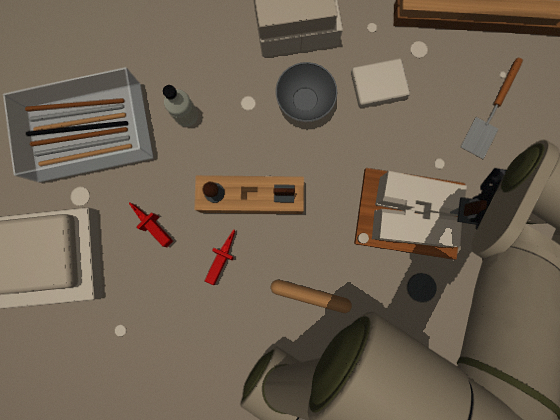

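The +y end is open, tapering to closed at the other end. The seam near the tip is at about column 280 and the tip at 277, so I zoom in.

Run:
```python
from h import *
im=pickle.load(open("pics/w10.pkl","rb"));b=cv2.resize(im["frame"][165:255,215:345][:,:,::-1],None,fx=6,fy=6,interpolation=cv2.INTER_CUBIC);cv2.imwrite("pics/w10z.png",np.clip(b*1.4,0,255).astype(np.uint8))
```

```text
(no output)
```

View pics/w10z.png

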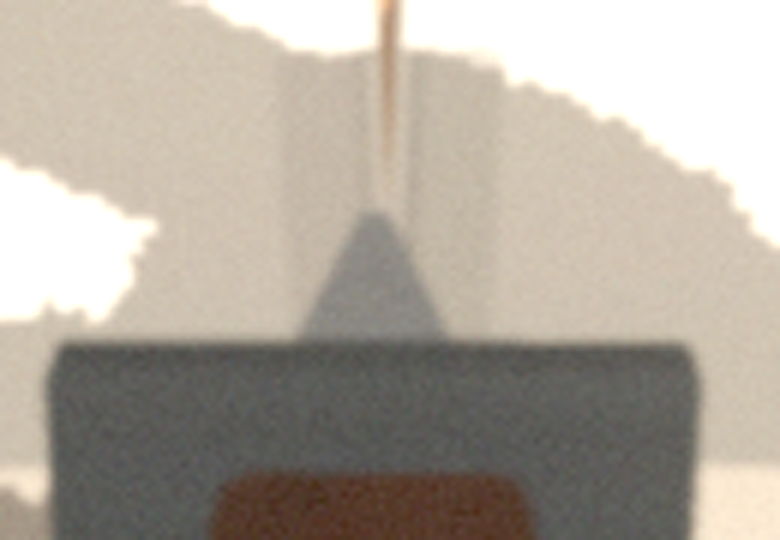

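The mouth centre is at zoom column 391 and the tip at 374, about 2 mm. I shift tool y +1.8 mm, lower to just above, and look again.

```bash
python3 -m pendant '[10,-0.02,0.035,0.2,-0.02,-0.01,0, 10,0,0,0.2,0,0,0, 10,0,0,0.13,0,0,0, 10,0,0,0,0,0,0, 10,0,0,0,0,0,0, 10,0,0,0,0,0,0]'
python3 snap.py wrist w11; python3 go.py 498 -188.4 190 81 1 10;python3 - <<'E'
from h import *
im=pickle.load(open("pics/w11.pkl","rb"));b=cv2.resize(im["frame"][165:255,215:345][:,:,::-1],None,fx=6,fy=6,interpolation=cv2.INTER_CUBIC);cv2.imwrite("pics/w11z.png",np.clip(b*1.4,0,255).astype(np.uint8))
E
```

```text
time_s: 14.0
position: [0.4992, -0.1896, 0.1925]
tool_rot: [[0.156, 0.988, 0.001], [0.988, -0.156, -0.0], [-0.0, 0.001, -1.0]]
ft_force: [-1.0, 0.2, -3.6]
grip_width: 0.0227
now [ 0.4992 -0.1897  0.1925] az 81.0 delta mm [-1.2  1.3 -2.5] turn [ 0.04  0.02 -0.  ]
[10.0, 0.02, -0.03, 0.05, 0.01, 0.0, -0.0] 
end [ 0.4978 -0.1885  0.19  ]
```

View pics/w11z.png

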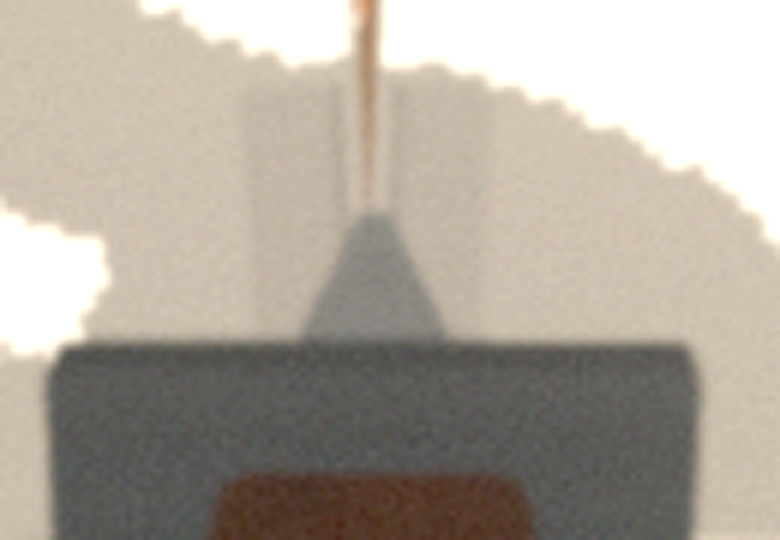

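Now the mouth centre is at 368 and the tip at 374. I shift tool y -0.6 mm and go down.

```bash
python3 -m pendant '[10,0.02,-0.012,0.1,0,0,0, 10,0,0,0.1,0,0,0, 10,0,0,0.1,0,0,0, 10,0,0,0.1,0,0,0, 10,0,0,0.1,0,0,0, 10,0,0,0.1,0,0,0]'
python3 -m pendant '[10,0,0,0.1,0,0,0, 10,0,0,0.1,0,0,0, 10,0,0,0.1,0,0,0, 10,0,0,0.1,0,0,0]'
python3 -m pendant '[10,0,0,0.08,0,0,0,10,0,0,0.08,0,0,0]'
python3 -m pendant '[10,0,0,0.06,0,0,0,10,0,0,0.06,0,0,0]'
```

```text
time_s: 14.65
position: [0.4988, -0.1886, 0.162]
tool_rot: [[0.157, 0.988, 0.001], [0.988, -0.157, -0.0], [-0.0, 0.001, -1.0]]
ft_force: [-0.9, 1.2, 2.9]
grip_width: 0.0229
time_s: 15.05
position: [0.4987, -0.1886, 0.142]
tool_rot: [[0.156, 0.988, 0.0], [0.988, -0.156, -0.0], [-0.0, 0.0, -1.0]]
ft_force: [-0.2, 0.5, 3.0]
grip_width: 0.0227
time_s: 15.25
position: [0.4986, -0.1885, 0.1339]
tool_rot: [[0.157, 0.988, 0.0], [0.988, -0.157, -0.0], [-0.0, 0.0, -1.0]]
ft_force: [0.1, 0.4, 3.1]
grip_width: 0.0229
time_s: 15.45
position: [0.4986, -0.1885, 0.128]
tool_rot: [[0.156, 0.988, 0.0], [0.988, -0.156, -0.0], [-0.0, 0.0, -1.0]]
ft_force: [-0.7, -0.0, 1.7]
grip_width: 0.0228
```

```bash
python3 -m pendant '[10,0,0,0.04,0,0,0,10,0,0,0.03,0,0,0]'
python3 -m pendant '[10,0,0,0.02,0,0,0,10,0,0,0.02,0,0,0,10,0,0,0,0,0,0]'
python3 snap.py wrist w12; python3 snap.py scene s12;python3 - <<'E'
from h import *
im=pickle.load(open("pics/s12.pkl","rb"));b=cv2.resize(im["frame"][60:210,110:250][:,:,::-1],None,fx=4,fy=4,interpolation=cv2.INTER_CUBIC);cv2.imwrite("pics/s12z.png",np.clip(b*1.4,0,255).astype(np.uint8))
E
```

```text
time_s: 15.65
position: [0.4987, -0.1885, 0.125]
tool_rot: [[0.156, 0.988, 0.0], [0.988, -0.156, -0.0], [-0.0, 0.0, -1.0]]
ft_force: [-3.5, 1.5, 18.1]
grip_width: 0.0228
time_s: 15.95
position: [0.4987, -0.1885, 0.125]
tool_rot: [[0.156, 0.988, 0.002], [0.988, -0.156, -0.001], [-0.001, 0.002, -1.0]]
ft_force: [-5.1, 3.3, 22.8]
grip_width: 0.0229
```

View pics/w12.png

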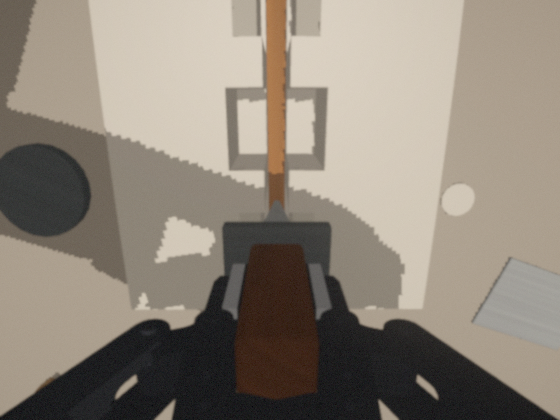

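View pics/s12z.png

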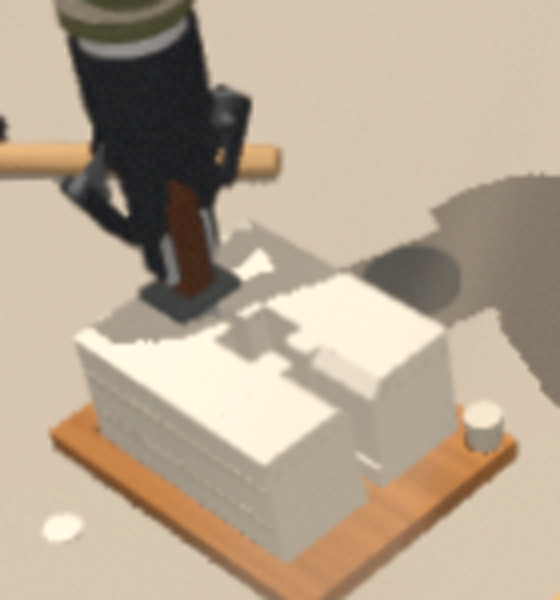

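The collar is seated again (hard stop at z 0.125, about 26 N) and the gap is now parallel. I relax the push, open and lift away.

```bash
python3 -m pendant '[10,0,0,-0.02,0,0,0, 10,0,0,0,0,0,0]'
python3 -m pendant '[40,0,0,0,0,0,0, 60,0,0,0,0,0,0, 80,0,0,0,0,0,0, 80,0,0,0,0,0,0, 80,0,0,0,0,0,0]'
python3 snap.py wrist w13
```

```text
time_s: 16.25
position: [0.4986, -0.1885, 0.125]
tool_rot: [[0.156, 0.988, 0.001], [0.988, -0.156, -0.001], [-0.001, 0.001, -1.0]]
ft_force: [-2.6, 1.1, 13.6]
grip_width: 0.0226
time_s: 16.75
position: [0.4985, -0.1885, 0.1235]
tool_rot: [[0.156, 0.988, -0.0], [0.988, -0.156, 0.0], [0.0, -0.0, -1.0]]
ft_force: [-0.3, 0.5, 0.6]
grip_width: 0.0802
```

View pics/w13.png

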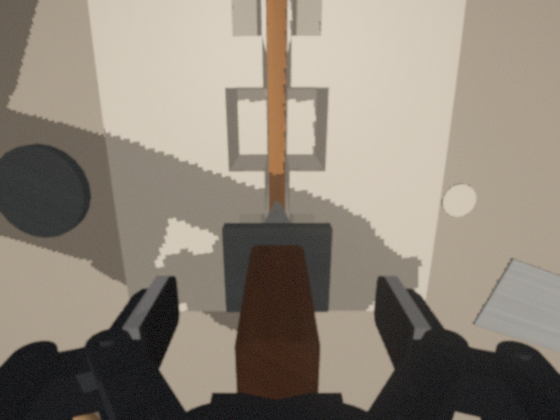

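The fingers are clear of the grip on both sides and the wedge stands still. I lift straight up, then back off.

```bash
python3 -m pendant '[80,0,0,-0.3,0,0,0, 80,0,0,-0.5,0,0,0, 80,0,0,-0.7,0,0,0, 80,0,0,-0.7,0,0,0, 80,0,0,-0.7,0,0,0, 80,0,0,-0.7,0,0,0, 80,0,0,-0.5,0,0,0, 80,-0.5,0,0,0,0,0, 80,-0.7,0,0,0,0,0, 80,-0.7,0,0,0,0,0, 80,-0.3,0,0,0,0,0, 80,0,0,0,0,0,0]'
for c in wrist top scene; do python3 snap.py $c ${c}14; done
```

```text
time_s: 18.0
position: [0.481, -0.2985, 0.328]
tool_rot: [[0.159, 0.987, -0.001], [0.987, -0.159, 0.001], [0.001, -0.001, -1.0]]
ft_force: [-0.2, -0.1, 0.1]
grip_width: 0.0803
```

View pics/wrist14.png

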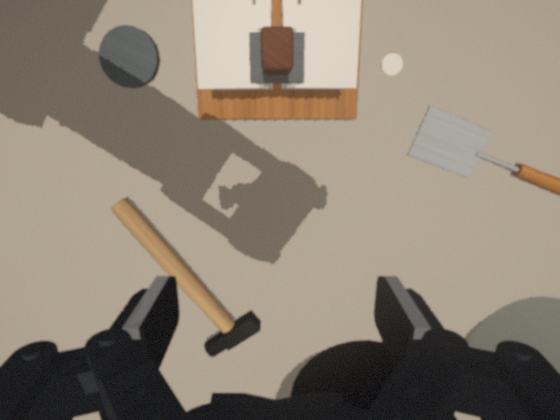

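View pics/scene14.png

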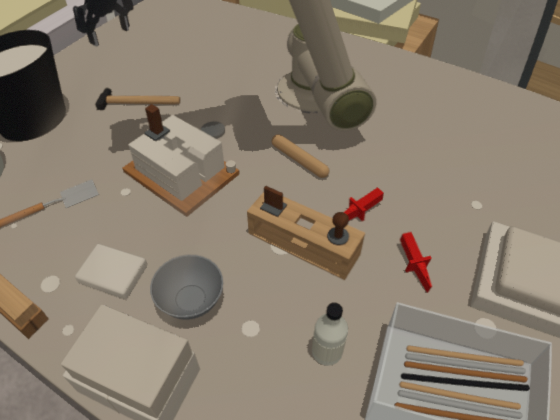

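View pics/top14.png

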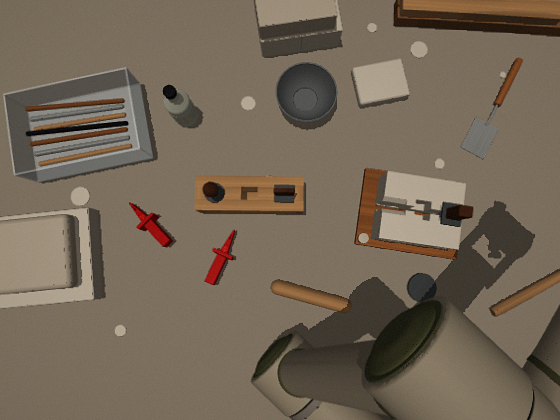

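The wedge stands in the -y notch and the robot is clear. Last I check evenness by comparing the outer edges of both halves with the first top picture, and the gap at both ends.

Run:
```python
from h import *
c=np.array([509.9,-124.9]);a=np.radians(81);ys=np.array([np.cos(a),np.sin(a)]);xs=np.array([np.sin(a),-np.cos(a)])
for n in("top0","top14"):
    im=pickle.load(open(f"pics/{n}.pkl","rb"));z=cloud(im)[...,2];P=onz(im,np.argwhere(np.ones(z.shape))[:,::-1],.103)[:,:2]*1000
    X=((P-c)@xs).reshape(z.shape);Y=((P-c)@ys).reshape(z.shape)
    m=(abs(z-.103)<.008)&(abs(X)<95)&(abs(Y)<100)
    for y in(-70,-45,0,25,70):
        k=m&(abs(Y-y)<8);x=X[k];mid=x[abs(x)<25]
        far=np.percentile(x,99.3);near=np.percentile(x,.7);print(n,y,"far",far.round(1),"near",near.round(1),"width",(far-near).round(1),"mid",((far+near)/2).round(1))
# gap from wrist12: orange slit columns
im=pickle.load(open("pics/w12.pkl","rb"));f=im["frame"].astype(int);o=(f[...,0]-f[...,2])>45
for r in(60,100,140,165):
    c=np.where(o[r,250:310])[0]+250;A=onz(im,[(c[0]-.5,r),(c[-1]+.5,r)],.018)*1000;print(r,c[0],c[-1],"gap at board",np.linalg.norm(A[1]-A[0]).round(1),A.mean(0)[:2].round(1))
im=pickle.load(open("pics/top14.pkl","rb"));z=cloud(im);k=(z[...,2]>.165)&(abs(z[...,0]-.5)<.06)&(abs(z[...,1]+.19)<.06);print("wedge top z",np.percentile(z[k][:,2],[50,95]).round(4),"xy",z[k].mean(0).round(4))
im=pickle.load(open("pics/wrist14.pkl","rb"));b=cv2.resize(im["frame"][0:130,180:380][:,:,::-1],None,fx=4,fy=4,interpolation=cv2.INTER_CUBIC);cv2.imwrite("pics/w14z.png",b)
```

```text
top0 -70 far 69.8 near -69.5 width 139.3 mid 0.1
top0 -45 far 69.4 near -69.5 width 138.9 mid -0.1
top0 0 far 69.2 near -69.5 width 138.8 mid -0.2
top0 25 far 69.3 near -69.3 width 138.7 mid -0.0
top0 70 far 69.5 near -69.3 width 138.8 mid 0.1
top14 -70 far 74.5 near -75.6 width 150.1 mid -0.5
top14 -45 far 74.9 near -75.4 width 150.3 mid -0.2
top14 0 far 74.8 near -75.8 width 150.7 mid -0.5
top14 25 far 75.2 near -75.6 width 150.8 mid -0.2
top14 70 far 75.1 near -76.2 width 151.3 mid -0.6
60 266 285 gap at board 12.6 [512.7 -91.5]
100 267 285 gap at board 12.3 [ 509.2 -115.6]
140 268 284 gap at board 11.3 [ 505.2 -140.9]
165 268 283 gap at board 10.9 [ 502.2 -157.5]
wedge top z [0.1815 0.1849] xy [ 0.4991 -0.1852  0.18  ]
```

View pics/w14z.png

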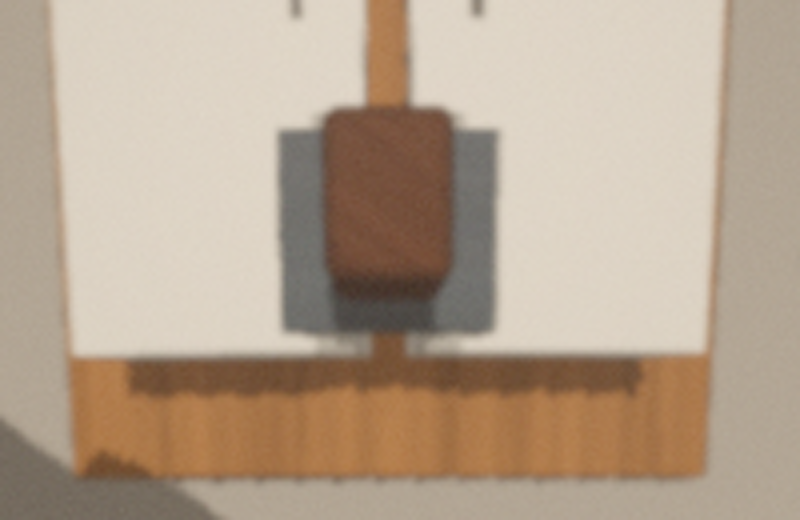

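The ends opened by about 11.3 mm (-y) and 12.4 mm (+y), and the middle moved by no more than 0.6 mm. The wedge top is at about 0.18 m, against 0.183 expected. Handing in.

```bash
python3 -c "
from rig import *
print(close_job())"
```

```text
the job is handed in; nothing more can be done
None
```

The mould is parted and the wedge is standing fully down in the second notch. I took the wedge from the middle slot of the rack and pushed it into the +y notch until the collar met the plaster. I then pulled it straight out, did the same in the -y notch, released it there and backed off. The job was handed in at about 18 s.

**Last checks:**
- **Seating:** both pushes ended in a hard stop at TCP z 0.125 m, where the collar should land, with about 26 N of push. The wedge's top measured about 0.18 m; 0.183 m was expected.
- **Gap:** the mould's width grew by 10.8 mm near the -y end and 12.5 mm near the +y end.
- **Evenness:** the middle of the mould stayed within about 0.6 mm of where it started, going by the outer edges in the top view.
- **Fingers:** they stayed about 20 mm above the plaster throughout, going by the TCP height.

**Disagreements:** the wrist and top cameras differed by about 2 mm in absolute position, but gave the same wedge-to-mould displacement. I corrected the final alignment from the wrist pictures. The +y end is about 1–1.5 mm wider than the -y end, which is about the precision of the measurement.

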